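# Hold the light box shutter half open, level with its set gauge

## Task

On the light box, pull the sprung gauge out by its round post until the post is level with the long tick on the deck, and let go of it: its brake keeps it there. Then slide the sprung shutter by its flat tab until the tab is level with the gauge post, which is half of the shutter's travel, and finish while still holding it there against its spring. Leave the gauge at its mark and the glassware and other things around undisturbed.

Things in the scene. Friction and masses are not known exactly. Their poses are not given: they have to be found in the camera images.
- light_box: White light box, 220 (x) by 350 (y) by 70 mm high, fixed to the table; origin at the centre of its underside. On its flat top (the deck) two slides run along the box's own y, both moving towards +y: the shutter along x = -50 mm (robot's side), the gauge along x = +50 mm. From y = -85 to 95 mm nothing else stands there but the shutter's two 9 mm high rails (x = -93 and -7).
- shutter (a joint): Travel of the shutter, a 76 x 92 mm steel plate over a white window, along the light box's +y, in m: 0 closed (as found), 0.080 fully open, 0.040 half. A spring draws it shut whenever it is let go: about 2.2 N at 0, 6.6 N at half, 11 N fully open (110 N/m).
- shutter_tab: The shutter's flat steel tab, upright on the plate: 28 mm along the box's x, 12 mm along its y, reaching from 6 to 42 mm above the deck. Origin under the tab's centre at deck height, 70 mm above the table, axes as the light box's; at joint value 0 it lies at x = -50, y = -30 mm in the box's frame. Tab and plate are one piece.
- gauge (a joint): How far the gauge's 12 mm wide blade is drawn out of its grey 20 mm high housing (mouth at y = -85 mm) along the light box's +y, in m: 0 in, 0.075 stop, 0.055 post level with the long tick; found at 0 to 0.020. A 25 N/m spring pulls it in (0.5 N at 0, 1.9 N at the mark), but a 4 N friction brake keeps it where it is left; drawing it out takes 4.5 to 6.5 N.
- gauge_post: The gauge's upright round steel post at the end of the blade: 14 mm in diameter, reaching from 5 to 43 mm above the deck. Origin under the post's centre at deck height, 70 mm above the table, axes as the light box's; at joint value 0 it lies at x = 50, y = -45 mm in the box's frame.
- long_tick (a point): Point on the deck on the one long, thick black tick beside the gauge, on the side away from the shutter, among thin short ticks 10 mm apart; at x = 75, y = 10, z = 70 mm in the light box's frame. The post is level with it, and the tab at half travel too, when its own y in that frame is 10 mm.
- dish: Bystander, to be left alone: small white round dish, 60 mm across, 18 mm high, standing on the light box's deck near its +y end. Origin at the centre of its underside.
- jar: Bystander, to be left alone: amber jar with a black lid, 40 mm across, 50 mm high, standing on the light box's deck near its +y end. Origin at the centre of its underside.
- beaker: Bystander, to be left alone: empty glass beaker, 60 mm across, 80 mm high, on the table beside the light box. Origin at the centre of its underside.
- flask: Bystander, to be left alone: conical glass flask, 68 mm across, 102 mm high, on the table beside the light box. Origin at the centre of its underside.
- hourglass: Bystander, to be left alone: hourglass with wooden end discs, 58 mm across, 100 mm high, on the table beside the light box. Origin at the centre of its underside.
- slide_case: Bystander, to be left alone: wooden case for specimen slides, 55 x 80 x 32 mm, on the table beside the light box. Origin at the centre of its underside.

How it is judged:
By the outcome, as a careful person would: the job done as asked, in the order asked, and still so for the second after the job is handed in, while the arm keeps its last pose, push and grip.
It also fails if it takes over 54 s, if anything falls off the work surface, if the arm or the gripper's body presses on something with over 40 N, if the wrist force passes 120 N, or if a joint passes its speed limit or range.

## Robot

A 6-joint arm with a two-finger parallel gripper is mounted at the origin on the work surface. World frame = base frame: x ahead of the robot, y to its left, z up, the work surface at z = 0. Lengths are in m, angles in rad, forces in N, time in s.
With the tool pointing down it reaches from about 0.375 to 0.9 m from the base axis. Payload 3.1 kg.
Tool frame: the origin (TCP) lies midway between the tips of the shut fingers; the grasp point (between the pads) lies 19 mm behind it; z points along the fingers, y is the line along which they close (so a half turn about z gives the same grasp; the last joint's range is limited). The gripper opens to 85 mm and grips with 20 to 120 N. Pads are 22 mm wide; open, the fingers measure 114 mm over their backs; the gripper's body (76 mm by 85 mm) begins 54 mm behind the grasp point. The pads swing forward as they close: fully open they stand 13 mm farther back than shut.
Start: joints at [-1.526, 0.527, 1.433, -0, 1.181, -0.178], TCP at [0.138, -0.61, 0.231] pointing down, gripper open.
Joint ranges: [-3.08, 3.08], [-0.75, 2.2], [0.22, 2.44], [-1.43, 4.57], [0, 2.65], [-2.85, 2.85]. Speed limits (rad/s): [2.79, 2.79, 3.14, 3.14, 3.14, 3.14].

## Interface

Orientations are given as a rotation vector (axis times angle).
In Python, from workcell import get_state, snapshot, hand_in gives the robot as it stands.
- The arm moves only by the tool arm_command, never from a script. Its argument "deltas" is a list of rows, each a list of 7 numbers: the shift along the world's x, y, z in cm, then the turn, a rotation vector about the world's x, y, z in degrees, then the finger opening in cm, from 0 to 8.54. A call has 1 to 12 rows; each row shifts and turns the commanded pose from where the row before left it; what a row does not reach is not made up. A row lasts 1/10 s, in which the tool goes at most 50 mm and 8.59 degrees, less where a joint would pass 70% of its speed; a pose out of reach is approached as far as the arm can. A call is refused whole if a number of a shift passes 5 or a number of a turn 8.59, either way. A call with a gripper value outside its range is refused whole. The fingers move at their own pace and stop on an object; the grip force is fixed at half the most. Time passes only in rows, so rows that do not move let the fingers close. It gives the time, the measured TCP pose, the force, the opening and the grip force at its end, in the units of the state.
- get_state(): the state, without advancing time (a new reading comes with each control period).
- snapshot(name): name is "scene" or "top" or "wrist"; returns a dict with "color" (480x640x3 uint8, red, green, blue), "range_z" (480x640 float32, m along the optical axis (not along the pixel's ray), 0 where there is no reading), "K" (3x3 intrinsics, pixels), "rvec" (rotation vector, rad) and "tvec" (3), from world to camera coordinates, as OpenCV has them. Camera axes: x right, y down, z forward; pixel columns grow to the right and rows downward; lengths in m; the calibration is good to about 2 mm. A picture is of the moment at which its call begins.
- hand_in(): hands the job in; it is judged then, once.
The state is a dict: "t": time; "qpos": joint angles; "qd": joint speeds; "joint_efforts": joint torques, N m; "tool_pos": TCP position; "tool_rot": TCP orientation; "wrist_force": force on the tool from outside, world axes, zero at the start; "torque": the same for the moment, N m; "grip_width": finger opening in m; "grip_force": force on a finger pad.
Only numpy, scipy, OpenCV 4.12 (cv2) and the standard library are available. Lean on these libraries where they do the work, as an engineer would, in place of code of your own. Each camera call takes 0.05 s, during which the arm holds its last target. There are 200 camera calls.

## Working session

There is one attempt and no reset: what is moved stays moved. The work goes in short steps, Python scripts to look and compute and a tool call to move; the robot and the scene stay as the last step left them, time stands still between calls to the robot, and variables do not carry over. Pictures are saved under pics/ and viewed, at most 10 in all, crops included, and the job is handed in when it is done.

Besides the shell and the picture viewer there is one more tool, called as name(argument=value, ...) on one line, values as JSON. arm_command: Moves the arm, as the interface text tells. Its arguments: {"type":"object","properties":{"deltas":{"type":"array","items":{"type":"array","items":{"type":"number"}}}},"required":["deltas"]}

```bash
mkdir -p pics; cat > h.py <<'E'
import numpy as np, cv2
from workcell import get_state, snapshot, hand_in
def snap(n, f=None):
    s=snapshot(n); s["R"]=cv2.Rodrigues(np.array(s["rvec"],float))[0]; s["t"]=np.array(s["tvec"],float).ravel()
    if f: cv2.imwrite("pics/"+f, s["color"][:,:,::-1])
    return s
def ray(s,uv,z):
    "pixels -> world points on plane z"
    d=np.c_[np.reshape(uv,(-1,2)),np.ones(np.size(uv)//2)]@np.linalg.inv(s["K"]).T@s["R"]
    c=-s["R"].T@s["t"]
    return c+d*((z-c[2])/d[:,2])[:,None]
def proj(s,P):
    return cv2.projectPoints(np.reshape(P,(-1,3)).astype(float),s["R"],s["t"],np.array(s["K"],float),None)[0].reshape(-1,2)
def cloud(s):
    v,u=np.mgrid[:480,:640]; z=s["range_z"]
    d=np.stack([u,v,np.ones_like(u)],-1)@np.linalg.inv(s["K"]).T*z[...,None]
    return (d-s["t"])@s["R"]
E
python3 - <<'E'
from h import *
a=snap("top","top0.png"); b=snap("scene","scene0.png")
for s in(a,b): print(-s["R"].T@s["t"], s["K"][0])
st=get_state(); print(st)
E
```

```text
[0.40081388 0.09305361 1.16326138] [495.08958271   0.         319.55581663]
[0.98120212 0.60561818 0.75277067] [474.76872304   0.         322.05781774]
{'t': 0.1, 'qpos': array([-1.52651448e+00,  5.28359730e-01,  1.43374984e+00,  2.17351677e-05,
        1.18140690e+00, -1.78493738e-01]), 'qd': array([ 8.87859280e-04, -3.85424173e-03, -1.82210463e-03, -5.94932946e-05,
        1.35895361e-04, -1.79130133e-03]), 'joint_efforts': array([-2.37401773e-04, -4.43306565e+01, -1.78586555e+01, -1.33188169e-04,
        3.88093817e-03, -4.65079836e-06]), 'tool_pos': array([ 0.13809605, -0.60890695,  0.23044749]), 'tool_rot': array([-3.12021873e+00, -3.48985774e-01, -2.33996253e-04]), 'wrist_force': array([-0.09867836, -0.13144431, -0.21609729]), 'torque': array([-0.01960788, -0.01579161, -0.00775257]), 'grip_force': 0.0, 'grip_width': 0.08520790250774456}
```

View pics/top0.png

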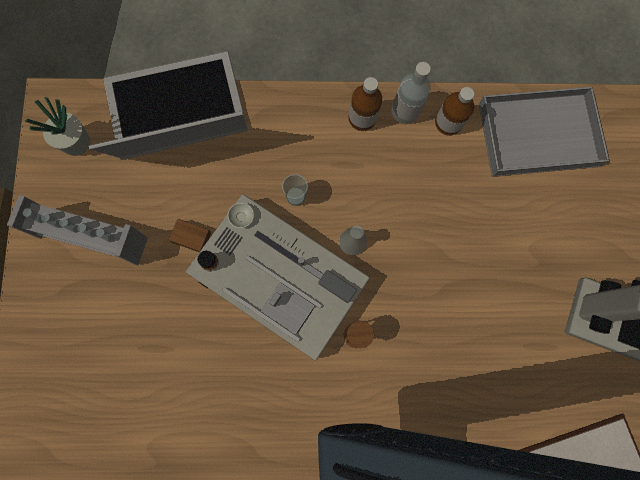

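View pics/scene0.png

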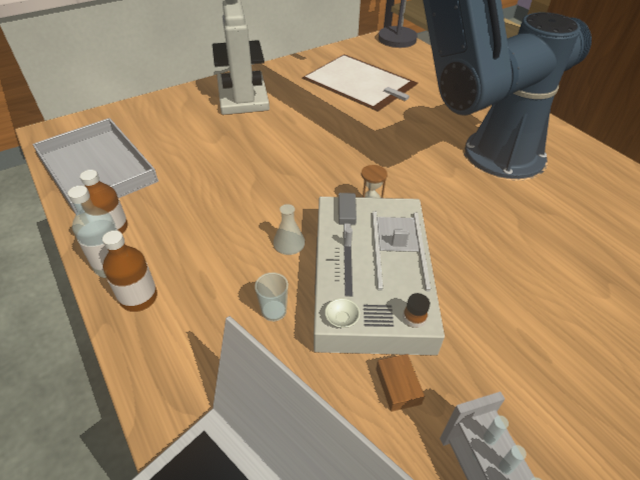

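The top view shows the box around (280,275), its +y end to the upper left, with the dish at (242,214) and the jar at (207,260). The scene view shows the tab at (400,238), the post near (347,233), the long tick near (332,260), and the flask and beaker on the gauge side.

```bash
cat >> h.py <<'E'
def deckrect(s,zlo=.06,zhi=.08):
    c=cloud(s); m=((c[...,2]>zlo)&(c[...,2]<zhi)&(s["range_z"]>0)).astype(np.uint8)
    m=cv2.morphologyEx(m,cv2.MORPH_OPEN,np.ones((5,5)))
    k=max(cv2.findContours(m,0,2)[0],key=cv2.contourArea)
    P=ray(s,cv2.convexHull(k).reshape(-1,2).astype(float),.07)[:,:2]
    return cv2.minAreaRect((P*1000).astype(np.float32)), m
E
python3 - <<'E'
from h import *
for n in("top","scene"):
    s=snap(n); r,m=deckrect(s); print(n,r); print(cv2.boxPoints(r).round(1).tolist())
    c=cloud(s); h=c[...,2]; box=cv2.boxPoints(r)/1000
    # bodies on deck: tops of post/tab
    ctr=np.array(r[0])/1000
    near=(np.hypot(c[...,0]-ctr[0],c[...,1]-ctr[1])<.2)&(s["range_z"]>0)
    k=(near&(h>.095)&(h<.2)).astype(np.uint8)
    nn,l,stt,_=cv2.connectedComponentsWithStats(k)
    for i in range(1,nn):
        if stt[i,4]>4:
            q=c[l==i]; print(stt[i].tolist(), np.median(q,0).round(4), q.max(0).round(3), q.min(0).round(3))
    s2=s["color"]; x0,y0=(180,180) if n=="top" else (300,180)
    cv2.imwrite("pics/c_%s.png"%n, cv2.resize(s2[y0:y0+190,x0:x0+200,::-1],None,fx=3,fy=3,interpolation=cv2.INTER_CUBIC))
E
```

```text
top ((559.7986450195312, 155.01419067382812), (348.4777526855469, 219.01028442382812), 56.05868911743164)
[[371.70001220703125, 71.5999984741211], [553.4000244140625, -50.70000076293945], [747.9000244140625, 238.39999389648438], [566.2000122070312, 360.70001220703125]]
[350, 226, 11, 13, 90] [ 0.6472 -0.0161  0.101 ] [ 0.663 -0.005  0.108] [ 0.635 -0.027  0.097]
[197, 251, 19, 17, 253] [0.586  0.3039 0.1188] [0.604 0.323 0.125] [0.569 0.287 0.095]
[298, 257, 6, 8, 40] [0.5846 0.1025 0.112 ] [0.592 0.109 0.116] [0.579 0.098 0.096]
[270, 293, 11, 13, 80] [0.5012 0.1575 0.1111] [0.514 0.168 0.116] [0.488 0.147 0.096]
[347, 322, 9, 12, 36] [ 0.4423 -0.0021  0.0993] [0.453 0.005 0.103] [ 0.43  -0.013  0.095]
scene ((562.8756103515625, 160.0272674560547), (354.3277587890625, 218.98780822753906), 56.03004837036133)
[[373.1000061035156, 74.30000305175781], [554.7000122070312, -48.099998474121094], [752.7000122070312, 245.8000030517578], [571.0999755859375, 368.1000061035156]]
[371, 180, 3, 3, 5] [ 0.4496 -0.0025  0.0996] [ 0.451 -0.001  0.101] [ 0.446 -0.004  0.096]
[374, 180, 7, 3, 13] [0.4416 0.0038 0.0991] [0.444 0.008 0.103] [ 0.434 -0.001  0.097]
[283, 205, 12, 12, 91] [ 0.6491 -0.0111  0.1023] [ 0.663 -0.003  0.106] [ 0.636 -0.024  0.096]
[345, 228, 8, 12, 80] [0.5883 0.1083 0.1092] [0.593 0.114 0.118] [0.578 0.099 0.095]
[393, 230, 16, 12, 156] [0.5049 0.1633 0.1094] [0.517 0.172 0.115] [0.489 0.149 0.095]
[406, 293, 25, 28, 496] [0.5931 0.3115 0.1202] [0.606 0.326 0.124] [0.569 0.291 0.095]
```

View pics/c_scene.png

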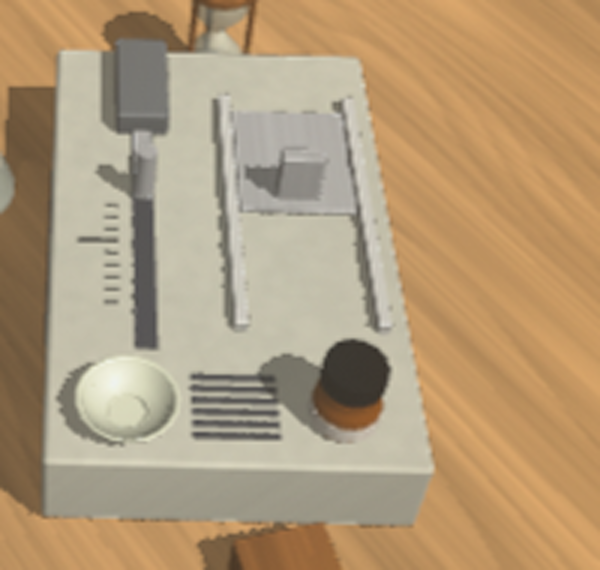

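The enlarged scene crop shows the long tick at about (95,240), the post at (143,170) and the tab at (300,172). The box axis is at about 56° in world. I'll move above it for a wrist view, turning the tool so the fingers close along box y.

arm_command(deltas=[[2.1,3.5,1,0,0,6.6,8.5],[2.1,3.5,1,0,0,6.6,8.5],[2.1,3.5,1,0,0,6.6,8.5],[2.1,3.5,1,0,0,6.6,8.5],[2.1,3.5,1,0,0,6.6,8.5],[2.1,3.5,1,0,0,6.6,8.5],[2.1,3.5,1,0,0,6.6,8.5],[2.1,3.5,1,0,0,6.6,8.5],[2.1,3.5,1,0,0,6.6,8.5],[2.1,3.5,1,0,0,6.6,8.5]])

```text
t: 1.2
tool_pos: [0.3486, -0.2579, 0.3317]
tool_rot: [2.424, 1.998, 0.0]
wrist_force: [1.0, -0.5, 0.4]
grip_width: 0.0851
grip_force: 0.0
```

arm_command(deltas=[[2.1,3.5,0,0,0,6.6,4.5],[2.1,3.5,0,0,0,6.6,4.5],[2.1,3.5,0,0,0,6.6,4.5],[2.1,3.5,0,0,0,6.6,4.5],[2.1,3.5,0,0,0,6.6,4.5],[2.1,3.5,0,0,0,6.6,4.5],[2.1,3.5,0,0,0,6.6,4.5],[2.1,3.5,0,0,0,6.6,4.5],[2.1,3.5,0,0,0,6.6,4.5],[2.1,3.5,0,0,0,6.6,4.5],[0,0,0,0,0,0,4.5],[0,0,0,0,0,0,4.5]])

```text
t: 2.4
tool_pos: [0.5578, 0.0911, 0.3307]
tool_rot: [-0.949, -2.994, 0.002]
wrist_force: [0.4, -0.1, -1.5]
grip_width: 0.0452
grip_force: 0.0
```

```bash
python3 - <<'E'
from h import *
s=snap("wrist","w1.png"); print(-s["R"].T@s["t"], s["K"][0], s["R"])
st=get_state(); R=cv2.Rodrigues(st["tool_rot"])[0]; print(st["qpos"],st["tool_pos"],R, np.degrees(np.arctan2(R[1,1],R[0,1])))
E
```

```text
[0.50138536 0.13023472 0.47414383] [348.23090692   0.         312.83681696] [[ 0.57632775  0.81721767 -0.00127038]
 [ 0.78712996 -0.55468967  0.26971428]
 [ 0.21971061 -0.15644377 -0.96293956]]
[-3.69414446e-02  3.44633194e-01  1.45529613e+00 -6.99163357e-04
  1.34318857e+00 -9.92368058e-01] [0.55746494 0.09027062 0.33083974] [[-8.16650742e-01  5.77130111e-01 -1.54930507e-03]
 [ 5.77131481e-01  8.16651005e-01 -6.24336578e-04]
 [ 9.04918106e-04 -1.40401766e-03 -9.99998605e-01]] 54.751018011524586
```

View pics/w1.png

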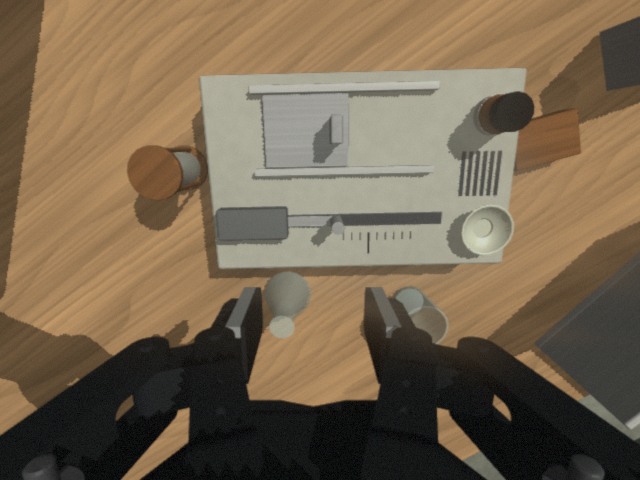

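The wrist view shows the whole deck: long tick at (368,243), post at about (338,225), tab at (336,128). Next I'll measure them from this view.

```bash
cat >> h.py <<'E'
def boxfit():
    "box pose from the wrist view: centre, yaw of box y (deg), deck contour corners"
    s=snap("wrist"); hsv=cv2.cvtColor(s["color"],cv2.COLOR_RGB2HSV); c=cloud(s)
    r,m=deckrect(s,.062,.078); return s,r
def inbox(P,ctr,a):
    d=np.asarray(P)[...,:2]-ctr; y=np.array([np.cos(a),np.sin(a)]); x=np.array([y[1],-y[0]])
    return np.stack([d@x,d@y],-1)
E
python3 - <<'E'
from h import *
s,r=boxfit(); print(r)
g=cv2.cvtColor(s["color"],cv2.COLOR_RGB2GRAY); c=cloud(s)
# ticks: dark pixels inside deck strip
print("deck z",np.median(c[180:200,350:420,2]), "ctr/yaw")
ctr=np.array(r[0])/1000; a=np.radians(r[2] if r[1][0]>r[1][1] else r[2]-90)
if np.sin(a)<0:a+=np.pi
print(ctr,np.degrees(a))
v,u=np.mgrid[:480,:640]; Q=inbox(ray(s,np.c_[u.ravel(),v.ravel()],.07),ctr,a).reshape(480,640,2)
m=((Q[...,0]>.064)&(Q[...,0]<.095)&(Q[...,1]>-.04)&(Q[...,1]<.09)&(g<95)).astype(np.uint8)
n,l,st,ce=cv2.connectedComponentsWithStats(m)
for i in range(1,n): print(st[i].tolist(),ce[i].round(1),Q[l==i].mean(0).round(4))
# tops
for nm,xx,yy in(("post",.05,(-.06,.05)),("tab",-.05,(-.05,.03))):
    B=inbox(c,ctr,a); k=(abs(B[...,0]-xx)<.02)&(B[...,1]>yy[0])&(B[...,1]<yy[1])&(c[...,2]>.104)&(c[...,2]<.13)
    if k.any(): print(nm,k.sum(),B[k].mean(0),B[k].min(0),B[k].max(0),c[k].mean(0),u[k].mean(),v[k].mean())
E
```

```text
((559.3673095703125, 154.59176635742188), (347.53900146484375, 218.16477966308594), 56.059112548828125)
deck z 0.07069576085810947 ctr/yaw
[0.55936731 0.15459177] 56.059112548828125
[368, 233, 2, 20, 25] [368.8 243.4] [0.0814 0.0109]
post 152 [ 0.04933433 -0.02911195] [ 0.04313075 -0.03546146] [ 0.05660467 -0.02268439] [0.58404148 0.10289489 0.11326457] 337.92105263157896 226.3684210526316
tab 356 [-0.04959632 -0.03008194] [-0.06331515 -0.03557928] [-0.03577651 -0.02449357] [0.50142564 0.15732685 0.11248049] 336.5 128.5
```

Post at q≈0.016, yaw 56.06°. I'll go down onto the post.

arm_command(deltas=[[1.3,0.6,-3,0,0,1.3,4.5],[1.3,0.65,-3,0,0,0,4.5],[0,0,-4,0,0,0,4.5],[0,0,-4,0,0,0,4.5],[0,0,-3,0,0,0,4.5],[0,0,-2,0,0,0,4.5],[0,0,-2,0,0,0,4.5],[0,0,-2,0,0,0,4.5],[0,0,-1.9,0,0,0,4.5],[0,0,0,0,0,0,4.5]])

```text
t: 3.5
tool_pos: [0.5818, 0.1014, 0.0803]
tool_rot: [-0.919, -2.998, 0.003]
wrist_force: [-0.0, 0.7, -0.3]
grip_width: 0.0448
grip_force: 0.0
```

arm_command(deltas=[[0,0,0,0,0,0,3],[0,0,0,0,0,0,2.2],[0,0,0,0,0,0,1.8],[0,0,0,0,0,0,1],[0,0,0,0,0,0,1],[0,0,0,0,0,0,1],[0,0,0,0,0,0,1]])

```text
t: 4.2
tool_pos: [0.585, 0.1029, 0.0838]
tool_rot: [0.916, 3.003, 0.001]
wrist_force: [-1.1, -1.7, 6.5]
grip_width: 0.0124
grip_force: 58.4
```

```bash
python3 - <<'E'
from h import *
s=snap("wrist","w2.png"); st=get_state(); print(st["tool_pos"],st["grip_width"],st["grip_force"])
print(inbox(st["tool_pos"],np.array([.55937,.15459]),np.radians(56.06)))
E
```

```text
[0.58499736 0.10288737 0.08372279] 0.01253839560462067 58.428491950035095
[ 0.05012789 -0.02858529]
```

View pics/w2.png

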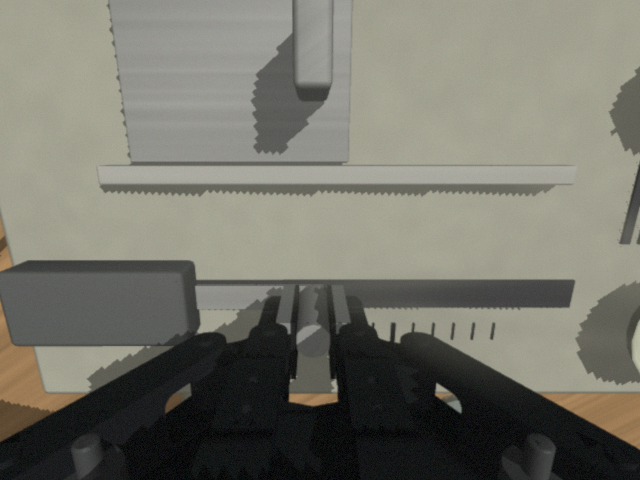

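The wrist view shows the post held between the pads at (312,335). Now I'll pull about 39.5 mm along box +y.

arm_command(deltas=[[0.22,0.33,0,0,0,0,1],[0.22,0.33,0,0,0,0,1],[0.22,0.33,0,0,0,0,1],[0.22,0.33,0,0,0,0,1],[0.22,0.33,0,0,0,0,1],[0.22,0.33,0,0,0,0,1],[0.22,0.32,0,0,0,0,1],[0.22,0.32,0,0,0,0,1],[0.22,0.33,0,0,0,0,1],[0.22,0.33,0,0,0,0,1],[0,0,0,0,0,0,1],[0,0,0,0,0,0,1]])

```text
t: 5.45
tool_pos: [0.6065, 0.1349, 0.0838]
tool_rot: [0.915, 3.004, -0.002]
wrist_force: [-1.5, -3.2, 6.8]
grip_width: 0.0122
grip_force: 58.5
```

```bash
python3 - <<'E'
from h import *
st=get_state(); print(st["tool_pos"],st["grip_width"],st["wrist_force"])
print(inbox(st["tool_pos"],np.array([.55937,.15459]),np.radians(56.06)))
C=np.array([.55937,.15459]);a=np.radians(56.06)
for n in("scene","top","wrist"):
    s=snap(n); c=cloud(s); B=inbox(c,C,a); 
    k=(abs(B[...,0]-.05)<.012)&(abs(B[...,1]-.01)<.012)&(c[...,2]>.1)&(c[...,2]<.116); print(n,k.sum(), B[k].mean(0) if k.any() else 0)
E
```

```text
[0.60650457 0.13489162 0.08375407] 0.012232872454703423 [-1.50383    -3.16146897  6.83417089]
[0.050102   0.00997416]
scene 0 0
top 0 0
wrist 2171 [0.04560229 0.00954907]
```

arm_command(deltas=[[0,0,0,0,0,0,2],[0,0,0,0,0,0,3],[0,0,0,0,0,0,4.5],[0,0,0,0,0,0,4.5],[0,0,1,0,0,0,4.5],[0,0,3,0,0,0,4.5],[0,0,4,0,0,0,4.5],[0,0,4,0,0,0,4.5],[0,0,4,0,0,0,4.5],[0,0,0,0,0,0,4.5],[0,0,0,0,0,0,4.5]])

```text
t: 6.7
tool_pos: [0.6066, 0.1359, 0.2441]
tool_rot: [0.916, 3.002, 0.002]
wrist_force: [0.2, -0.7, -0.8]
grip_width: 0.0445
grip_force: 0.0
```

```bash
cat > meas.py <<'E'
from h import *
C=np.array([.55937,.15459]);a=np.radians(56.06)
s=snap("wrist","w_meas.png"); st=get_state(); print(st["tool_pos"],inbox(st["tool_pos"],C,a))
try: print(deckrect(s,.062,.078)[0])
except Exception as e: print(e)
g=cv2.cvtColor(s["color"],cv2.COLOR_RGB2GRAY); c=cloud(s)
v,u=np.mgrid[:480,:640]; Q=inbox(ray(s,np.c_[u.ravel(),v.ravel()],.07),C,a).reshape(480,640,2)
m=((Q[...,0]>.064)&(Q[...,0]<.093)&(Q[...,1]>-.04)&(Q[...,1]<.09)&(g<95)).astype(np.uint8)
n,l,t,ce=cv2.connectedComponentsWithStats(m)
for i in range(1,n):
    if t[i,4]>8: print(t[i].tolist(),Q[l==i].mean(0).round(4))
B=inbox(c,C,a)
for nm,xx,yy in(("post",.05,(-.06,.05)),("tab",-.05,(-.05,.05))):
    k=(abs(B[...,0]-xx)<.02)&(B[...,1]>yy[0])&(B[...,1]<yy[1])&(c[...,2]>.109)&(c[...,2]<.118)
    if k.any(): print(nm,k.sum(),B[k].mean(0),B[k].min(0),B[k].max(0),c[k].mean(0),u[k].mean(),v[k].mean())
E
python3 meas.py
```

```text
[0.60552197 0.1358109  0.24238267] [0.04877355 0.0101882 ]
((559.384033203125, 154.9691925048828), (347.16387939453125, 217.03482055664062), 56.0047721862793)
[291, 239, 3, 11, 31] [ 0.0714 -0.0093]
[313, 242, 1, 23, 23] [0.0807 0.0106]
post 235 [0.04968413 0.00896447] [0.04351158 0.0024222 ] [0.05695232 0.01546402] [0.60559417 0.13428726 0.11395228] 311.06808510638297 232.8340425531915
tab 653 [-0.04953978 -0.02930149] [-0.06295193 -0.03574829] [-0.03546885 -0.02353099] [0.50191094 0.15794009 0.11243318] 258.83920367534455 101.47473200612558
```

View pics/w_meas.png

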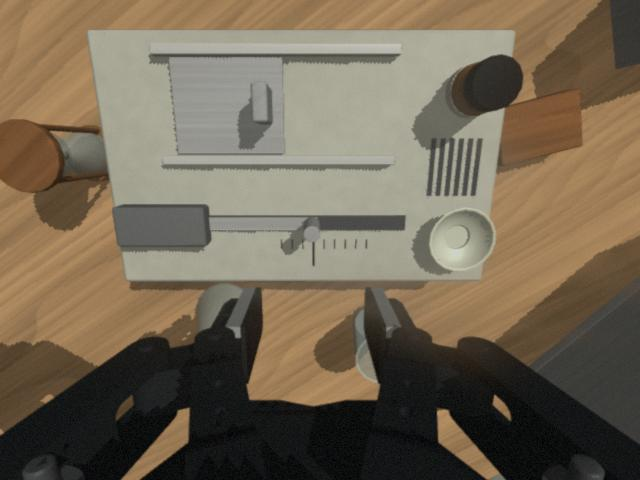

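The wrist view shows the post at (311,233) and the long tick at column 313. The post is about 1.5 mm short, so I'll regrasp and pull it a little further.

arm_command(deltas=[[0,0,-4,0,0,0,4.5],[0,0,-4,0,0,0,4.5],[0,0,-3,0,0,0,4.5],[0,0,-3,0,0,0,4.5],[0,0,-2,0,0,0,4.5],[0,0,0,0,0,0,3],[0,0,0,0,0,0,2],[0,0,0,0,0,0,1],[0,0,0,0,0,0,1],[0,0,0,0,0,0,1],[0,0,0,0,0,0,1]])

```text
t: 7.85
tool_pos: [0.606, 0.1357, 0.0824]
tool_rot: [-0.917, -3.005, 0.0]
wrist_force: [0.5, -0.4, -5.8]
grip_width: 0.0124
grip_force: 58.4
```

arm_command(deltas=[[0.04,0.06,0,0,0,0,1],[0.04,0.06,0,0,0,0,1],[0,0,0,0,0,0,1],[0,0,0,0,0,0,1]])

```text
t: 8.25
tool_pos: [0.6061, 0.1359, 0.0824]
tool_rot: [-0.916, -3.004, 0.003]
wrist_force: [-2.4, -3.8, -4.1]
grip_width: 0.0122
grip_force: 58.8
```

arm_command(deltas=[[0,0,0,0,0,0,2],[0,0,0,0,0,0,3],[0,0,0,0,0,0,4.5],[0,0,0,0,0,0,4.5],[0,0,1,0,0,0,4.5],[0,0,3,0,0,0,4.5],[0,0,4,0,0,0,4.5],[0,0,4,0,0,0,4.5],[0,0,4,0,0,0,4.5],[0,0,0,0,0,0,4.5],[0,0,0,0,0,0,4.5]])

```text
t: 9.35
tool_pos: [0.6074, 0.1372, 0.2443]
tool_rot: [0.916, 3.002, 0.002]
wrist_force: [-0.9, 0.3, -0.1]
grip_width: 0.0453
grip_force: 0.0
```

```bash
python3 meas.py
```

```text
[0.60637196 0.13704769 0.24250886] [0.0487882  0.01168884]
((559.4000244140625, 154.93661499023438), (347.139404296875, 217.30279541015625), 55.99913787841797)
[289, 239, 3, 10, 28] [ 0.0714 -0.0095]
[300, 239, 3, 6, 12] [0.0691 0.0005]
[311, 242, 2, 23, 46] [0.0809 0.0108]
post 237 [0.04957744 0.00960274] [0.04335918 0.00308852] [0.05717504 0.01616363] [0.60586202 0.13487635 0.11396253] 309.9282700421941 232.56962025316454
tab 650 [-0.0495205  -0.02928211] [-0.06302097 -0.03566432] [-0.03599025 -0.02355348] [0.50193776 0.1579454  0.11245763] 256.77076923076925 101.42307692307692
```

Now 0.6 to 1 mm from the mark, which is good enough. On to the tab.

arm_command(deltas=[[-3.5,0.7,0,0,0,0,4.5],[-3.5,0.75,0,0,0,0,4.5],[-3.5,0.7,0,0,0,0,4.5],[0,0,-4,0,0,0,4.5],[0,0,-4,0,0,0,4.5],[0,0,-3,0,0,0,4.5],[0,0,-3,0,0,0,4.5],[0,0,-1,0,0,0,4.5],[0,0,-1,0,0,0,4.5],[0,0,0,0,0,0,4.5],[0,0,0,0,0,0,4.5]])

```text
t: 10.5
tool_pos: [0.5025, 0.1585, 0.0829]
tool_rot: [0.916, 3.004, 0.001]
wrist_force: [-0.2, 0.0, -0.1]
grip_width: 0.0449
grip_force: 0.0
```

arm_command(deltas=[[0,0,0,0,0,0,3],[0,0,0,0,0,0,2],[0,0,0,0,0,0,1.5],[0,0,0,0,0,0,0.8],[0,0,0,0,0,0,0.8],[0,0,0,0,0,0,0.8],[0,0,0,0,0,0,0.8]])

```text
t: 11.2
tool_pos: [0.5022, 0.1584, 0.0832]
tool_rot: [0.916, 3.004, 0.0]
wrist_force: [-1.7, -1.7, 6.1]
grip_width: 0.0111
grip_force: 58.6
```

```bash
python3 - <<'E'
from h import *
st=get_state(); print(st["tool_pos"],st["grip_width"],st["grip_force"],st["wrist_force"])
print(inbox(st["tool_pos"],np.array([.55937,.15459]),np.radians(56.06)))
E
```

```text
[0.50223612 0.15842386 0.083151  ] 0.011105038733331891 58.62281799316406 [-1.69815542 -1.73287658  6.08959766]
[-0.0495401  -0.02871858]
```

arm_command(deltas=[[0.2,0.3,0,0,0,0,0.8],[0.2,0.3,0,0,0,0,0.8],[0.2,0.3,0,0,0,0,0.8],[0.2,0.3,0,0,0,0,0.8],[0.2,0.3,0,0,0,0,0.8],[0.2,0.3,0,0,0,0,0.8],[0.2,0.3,0,0,0,0,0.8],[0.2,0.3,0,0,0,0,0.8],[0.2,0.3,0,0,0,0,0.8],[0.2,0.3,0,0,0,0,0.8],[0.22,0.3,0,0,0,0,0.8],[0,0,0,0,0,0,0.8]])

```text
t: 12.4
tool_pos: [0.5237, 0.1904, 0.0831]
tool_rot: [-0.915, -3.005, 0.004]
wrist_force: [-2.3, -6.1, 8.7]
grip_width: 0.0114
grip_force: 59.2
```

arm_command(deltas=[[0,0,0,0,0,0,0.8],[0,0,0,0,0,0,0.8],[0,0,0,0,0,0,0.8]])

```text
t: 12.7
tool_pos: [0.5235, 0.19, 0.0832]
tool_rot: [-0.915, -3.005, 0.004]
wrist_force: [-3.0, -5.3, 7.1]
grip_width: 0.011
grip_force: 59.1
```

```bash
python3 - <<'E'
from h import *
C=np.array([.55937,.15459]);a=np.radians(56.06)
st=get_state(); print(st["tool_pos"],st["grip_width"],st["grip_force"],st["wrist_force"],inbox(st["tool_pos"],C,a))
s=snap("wrist","w5.png"); t=snap("scene")
y=np.array([np.cos(a),np.sin(a)])
for n,s2 in(("wrist",s),("scene",t)):
    c=cloud(s2); B=inbox(c,C,a); 
    for nm,xx in(("post",.05),("tab",-.05)):
        k=(abs(B[...,0]-xx)<.015)&(abs(B[...,1]-.01)<.012)&(c[...,2]>.108)&(c[...,2]<.117)
        if k.any(): print(n,nm,k.sum(),B[k].mean(0),B[k].min(0),B[k].max(0))
cv2.imwrite("pics/s5.png",cv2.resize(t["color"][180:370,300:500,::-1],None,fx=3,fy=3,interpolation=cv2.INTER_CUBIC))
E
```

```text
[0.52348211 0.19004105 0.08316653] 0.01096447504227364 59.091498255729675 [-3.00215469 -5.27851781  7.133966  ] [-0.0495666   0.00937391]
wrist tab 2554 [-0.05279287  0.00883477] [-0.06413827 -0.00198525] [-0.03594224  0.02191134]
scene post 48 [0.04971444 0.01399025] [0.04407679 0.00496842] [0.05548623 0.02165514]
scene tab 19 [-0.03876322  0.01192904] [-0.04106843  0.00247778] [-0.03680304  0.02045084]
```

View pics/w5.png

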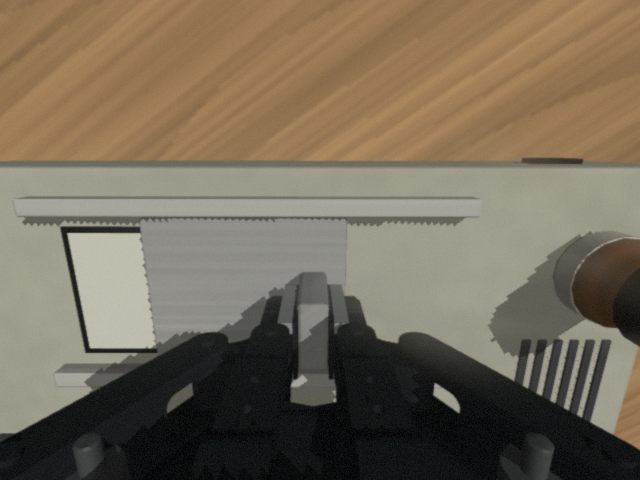

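View pics/s5.png

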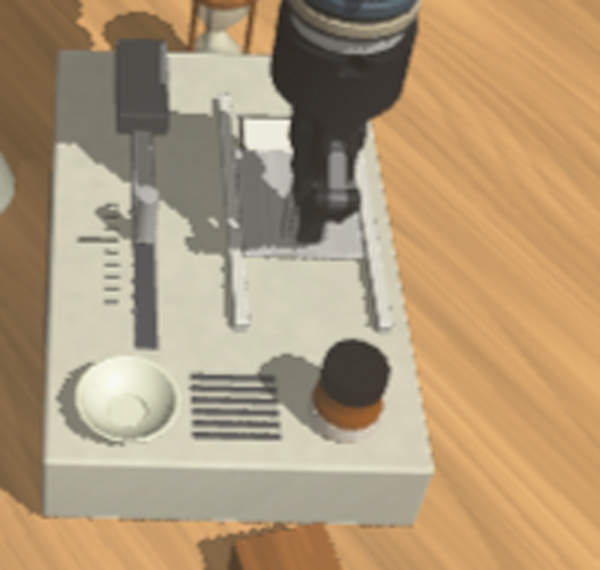

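The wrist view shows the tab gripped at (313,335) with the window part uncovered. In the scene view the post is level with the long tick. The tab has moved about 38 mm, so I'll add 1.7 mm.

arm_command(deltas=[[0.05,0.08,0,0,0,0,0.8],[0.05,0.08,0,0,0,0,0.8],[0,0,0,0,0,0,0.8],[0,0,0,0,0,0,0.8],[0,0,0,0,0,0,0.8],[0,0,0,0,0,0,0.8]])

```text
t: 13.4
tool_pos: [0.5245, 0.1915, 0.0832]
tool_rot: [-0.915, -3.005, 0.004]
wrist_force: [-2.6, -5.8, 8.5]
grip_width: 0.011
grip_force: 59.1
```

```bash
python3 - <<'E'
from h import *
C=np.array([.55937,.15459]);a=np.radians(56.06)
st=get_state(); print(st["tool_pos"],st["grip_width"],st["grip_force"],st["wrist_force"],inbox(st["tool_pos"],C,a))
yv=np.array([np.cos(a),np.sin(a)]); xv=np.array([yv[1],-yv[0]])
# plate's front edge (step in brightness along y) in this view and in the closed one
import types
s=snap("wrist"); g=cv2.cvtColor(s["color"],cv2.COLOR_RGB2GRAY).astype(np.float32)
def edge(g,s,lo,hi):
    ys=np.arange(lo,hi,.0003); out=[]
    for x in np.arange(-.082,-.066,.002):
        P=np.array([np.r_[C+x*xv+y*yv,.073] for y in ys]); uv=proj(s,P).astype(np.float32)
        p=cv2.GaussianBlur(cv2.remap(g,uv[None,:,0],uv[None,:,1],1),(9,1),0).ravel(); d=np.abs(np.gradient(p)); out.append(ys[d[3:-3].argmax()+3])
    return np.round(out,4)
print("front now",edge(g,s,.005,.04)); print("rear now",edge(g,s,-.09,-.055))
E
```

```text
[0.52448346 0.19153595 0.08315678] 0.010981257106227724 59.06251788139343 [-2.58986701 -5.84108149  8.45168883] [-0.04957049  0.01117319]
front now [0.026  0.026  0.026  0.026  0.026  0.026  0.0257 0.026 ]
rear now [-0.0681 -0.0678 -0.0687 -0.0684 -0.069  -0.0684 -0.0684 -0.0684]
```

```bash
python3 -c "from workcell import hand_in; print(hand_in())"
```

```text
the job is handed in; nothing more can be done
None
```

I handed the job in at about 13.5 s: the gauge post sits within about 1 mm of the long tick (slightly short) and was let go; the arm is still gripping the shutter tab about 40 mm out, level with the post to about 1 mm, and the last pictures showed nothing else disturbed.

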